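Make up two sample-collection kits

ROBOT

A 6-joint arm with a two-finger parallel gripper is mounted at the origin on the work surface. World frame = base frame: x ahead of the robot, y to its left, z up, the work surface at z = 0. Lengths are in m, angles in rad, forces in N, time in s.
With the tool pointing down it reaches from about 0.3 to 0.875 m from the base axis. Payload 4.2 kg.
Tool frame: the origin (TCP) lies midway between the tips of the shut fingers; the grasp point (between the pads) lies 19 mm behind it (arm.grasp_offset is the distance from the TCP to the grasp point, in m); z points along the fingers, y is the line along which they close (so a half turn about z gives the same grasp; the last joint's range is limited). The gripper opens to 85 mm and grips with 20 to 120 N. Pads are 22 mm wide; open, the fingers measure 114 mm over their backs; the gripper's body (76 mm by 85 mm) begins 54 mm behind the grasp point. The pads swing forward as they close: fully open they stand 13 mm farther back than shut.
Start: joints at [-1.328, 0.32, 1.565, -0, 1.257, -0.02], TCP at [0.149, -0.555, 0.205] pointing down, gripper open.
Joint ranges: [-3.11, 3.11], [-0.84, 2.01], [0.21, 2.61], [-1.34, 4.49], [0.05, 2.63], [-2.56, 2.56]. Speed limits (rad/s): [2.57, 2.57, 3.14, 3.14, 3.14, 3.14].

INTERFACE

Orientations are given as [roll, pitch, yaw] about the fixed x, y, z axes, in that order (R = Rz(yaw) Ry(pitch) Rx(roll)).
In Python, from rig import arm, camrig, workorder, status gives the robot as it stands (arm), with the cameras (camrig), the job (workorder) and the readings (status).
- The arm moves only by the shell command python3 steer.py 'ROWS' [OPENING] [FORCE]. ROWS is a JSON list of rows, 1 to 12 of them, each an object with the fields trans (a list: dx, dy, dz in m), twist (a turn about the tool's z in rad); a field left out counts as zero; each row shifts and turns the commanded pose from where the row before left it, along the tool's axes as they then stand; what a row does not reach is not made up. A row lasts 1/8 s, in which the tool goes at most 0.0625 m and 0.188 rad, less where a joint would pass 70% of its speed; a pose out of reach is approached as far as the arm can. OPENING is the opening from 0.0 (shut) to 1.0 (fully open), set as the command begins (- or left out keeps the last). The fingers move at their own pace and stop on an object; FORCE is the grip in N (left out, the last holds). Time passes only in rows, so rows that do not move let the fingers close. It prints the time, the measured TCP pose, the force, the opening and the grip force at its end. Input that does not fit is refused with a message, and nothing moves.
- status.sense(): the state, without advancing time (a new reading comes with each control period).
- camrig.get_image(name): name is "scene" or "top" or "wrist"; returns a dict with "pixels" (420x560x3 uint8, blue, green, red), "mtx" (3x3 intrinsics, pixels), "distortion" ([k1, k2, p1, p2, k3] as OpenCV has them; the pictures are not rectified), "rvec" (rotation vector, rad) and "tvec" (3), from world to camera coordinates, as OpenCV has them. Camera axes: x right, y down, z forward; pixel columns grow to the right and rows downward; lengths in m; the calibration is good to about 2 mm. A picture is of the moment at which its call begins. There is no depth.
- workorder.finish_job(): hands the job in; it is judged then, once.
The state is a dict: "clock": time; "joint_positions": joint angles; "joint_vel": joint speeds; "tau": joint torques, N m; "tcp_pos": TCP position; "tcp_rot": TCP orientation; "contact_force": force on the tool from outside, world axes, zero at the start; "wrist_torque": the same for the moment, N m; "grip_width": opening from 0.0 (shut) to 1.0 (fully open); "grasp_force": force on a finger pad.
Only numpy, scipy, OpenCV 4.12 (cv2) and the standard library are available. Lean on these libraries where they do the work, as an engineer would, in place of code of your own. Each camera call takes 0.05 s, during which the arm holds its last target. There are 200 camera calls.

TASK

Make up the two sample kits on the bench. In the three-pocket tray stand the wide jar in the large pocket, the tall tube in the middle pocket and the small pot in the small end pocket; in the two-pocket tray lay the slide box flat in the long pocket and stand the dropper bottle in the square pocket. Set everything down upright on its pocket's floor without dropping it, and leave the petri dishes, the beaker and the wash bottle where they are.

Things in the scene. Friction and masses are not known exactly. Their poses are not given: they have to be found in the camera images.
- jar: wide specimen jar, standing: white body 54 mm across with a flat ribbed white screw lid 60 mm across (lid from 43 to 60 mm height); 60 mm high, about 80 g. The widest of the five stock items. Origin: centre of the underside, z up the axis.
- tube: tall self-standing centrifuge tube: white cylinder 30 mm across, 110 mm high, flat foot, grey screw cap 33 mm across on the top 14 mm, about 60 g. The tallest of the stock items. Origin: centre of the underside, z up the axis.
- pot: small specimen pot: white cylinder 33 mm across with a flat grey cap 35 mm across on the top 13 mm; 45 mm high, about 30 g. Origin: centre of the underside, z up the axis.
- dropper: dropper bottle: white cylinder 36 mm across up to 42 mm height, then a shoulder and a slim tapering nozzle to 73 mm; about 45 g. Origin: centre of the underside, z up the axis.
- mailer: slide box (microscope-slide mailer): white oblong block with a grey seam, 84 mm long (own x), 32 mm wide (own y), 28 mm high, lying flat, about 50 g. Origin: centre of the underside, z up.
- tray3: grey three-pocket kit tray, fixed, 208 x 88 mm (own x, y); origin: centre of underside. Floor 3 mm, walls 4 mm thick, 15 mm high. Pockets in a row along x, each 80 mm wide in y about y = 0: large, 84 mm long, centre x = -58 mm (nearest the robot at yaw 0); small middle, 54 mm long, centre x = +15; small end, 54 mm long, centre x = +73.
- tray2: grey two-pocket kit tray, fixed, 184 x 68 mm (own x, y); origin: centre of underside. Floor 3 mm, walls 4 mm thick, 15 mm high. Pockets in a row along x, each 60 mm wide in y about y = 0: long, 112 mm long, centre x = -32 mm (nearest the robot at yaw 0); square, 60 mm long, centre x = +58.
- petri: bystander: stack of three white petri dishes, 92 mm across, 45 mm high, among the stock; leave it. Origin: centre of the underside.
- beaker: bystander: open pale plastic beaker, 68 mm across, 70 mm high, at the far edge of the work area; leave it. Origin: centre of the underside.
- wash: bystander: white squeeze wash bottle with a bent spout, 64 mm across, 175 mm high with the spout, at the far edge; leave it. Origin: centre of the underside.

How it is judged:
By the outcome, as a careful person would: the job done as asked, in the order asked, and still so for the second after the job is handed in, with the robot touching nothing.
It also fails if it takes over 144 s, if anything falls off the work surface, if the arm or the gripper's body presses on something with over 40 N, if the wrist force passes 120 N, or if a joint passes its speed limit or range.

## Working session

There is one attempt and no reset: what is moved stays moved. The work goes in short steps, Python scripts to look and compute and a shell command to move; the robot and the scene stay as the last step left them, time stands still between calls to the robot, and variables do not carry over. Pictures are saved under pics/ and viewed, at most 14 in all, crops included, and the job is handed in when it is done.

```bash
ls; mkdir -p pics; python3 - <<'E'
from rig import arm, camrig, workorder, status
import cv2
for n in("scene","top"):
    i=camrig.get_image(n);cv2.imwrite(f"pics/{n}0.png",i["pixels"]);print(n,i["mtx"].tolist(),i["distortion"],i["rvec"],i["tvec"])
print(status.sense(),arm.grasp_offset)
E
```

```text
pics
rig.py
steer.py
scene [[476.1446324385345, 0.0, 277.4050084849252], [0.0, 476.1446324385345, 213.24296899653345], [0.0, 0.0, 1.0]] [-0.06201617  0.          0.          0.          0.        ] [ 1.14585539  2.52785989 -0.78095273] [ 0.41648247 -0.36566537  1.30250367]
top [[381.05356214653364, 0.0, 279.96743590771626], [0.0, 381.05356214653364, 213.195095099754], [0.0, 0.0, 1.0]] [-0.09914971  0.          0.          0.          0.        ] [ 2.22734323 -2.16864555  0.0127444 ] [-0.00178756  0.59597638  0.91424372]
{'clock': 0.1, 'joint_positions': array([-1.32798895e+00,  3.20228850e-01,  1.56556228e+00, -9.07102529e-06,
        1.25740343e+00, -2.00144061e-02]), 'joint_vel': array([ 0.00021441, -0.00054707, -0.00519219, -0.0020778 ,  0.00065338,
        0.00027516]), 'tau': array([-1.93781607e-04, -4.16409159e+01, -2.34704286e+01, -3.92233471e-05,
        4.85550379e-03, -1.62040749e-05]), 'tcp_pos': array([ 0.14926502, -0.55479914,  0.20436383]), 'tcp_rot': array([-3.13999090e+00, -2.34359367e-05,  2.62824568e-01]), 'contact_force': array([0.15985536, 0.04697719, 0.26326283]), 'wrist_torque': array([-0.03558425, -0.01245096, -0.00640721]), 'grasp_force': 0.0, 'grip_width': 1.0006282285360968} 0.0187
```

View pics/scene0.png

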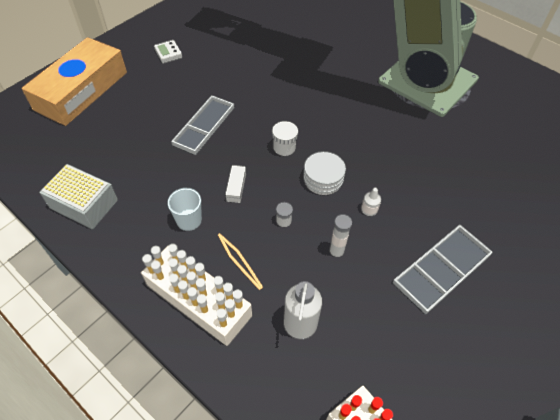

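View pics/top0.png

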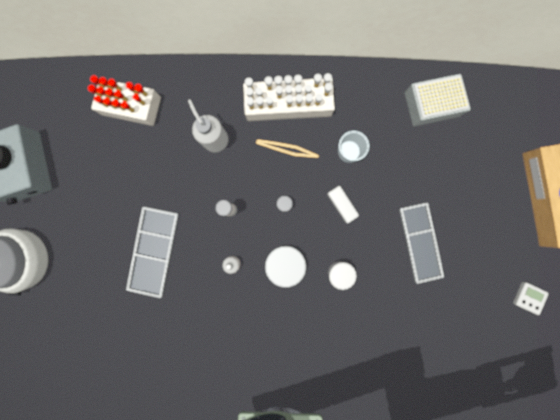

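The two views show the jar at top(342,275)/scene(285,137), petri (286,266)/(324,172), dropper (231,265)/(371,203), tube (226,208)/(341,235), pot (285,204)/(284,214) and mailer (343,204)/(236,183). Tray3 is at (152,252)/(443,268) and tray2 at (421,243)/(204,124). I'll enlarge crops so I can pick precise points.

```bash
python3 - <<'E'
import cv2
t=cv2.imread("pics/top0.png");s=cv2.imread("pics/scene0.png")
def crop(im,x0,y0,w,h,f,n):
    c=cv2.resize(im[y0:y0+h,x0:x0+w],None,fx=f,fy=f,interpolation=cv2.INTER_CUBIC)
    for k in range(0,w,20): cv2.putText(c,str(x0+k),(int(k*f),10),0,.35,(0,255,255),1);cv2.line(c,(int(k*f),12),(int(k*f),18),(0,255,255),1)
    for k in range(0,h,20): cv2.putText(c,str(y0+k),(0,int(k*f)+4),0,.35,(0,255,0),1);cv2.line(c,(24,int(k*f)),(30,int(k*f)),(0,255,0),1)
    cv2.imwrite(n,c)
crop(t,115,175,180,130,4.4,"pics/t1.png")
crop(t,270,175,180,130,4.4,"pics/t2.png")
crop(s,260,170,240,150,3.3,"pics/s1.png")
crop(s,165,85,170,150,4,"pics/s2.png")
E
```

```text
(no output)
```

View pics/t1.png

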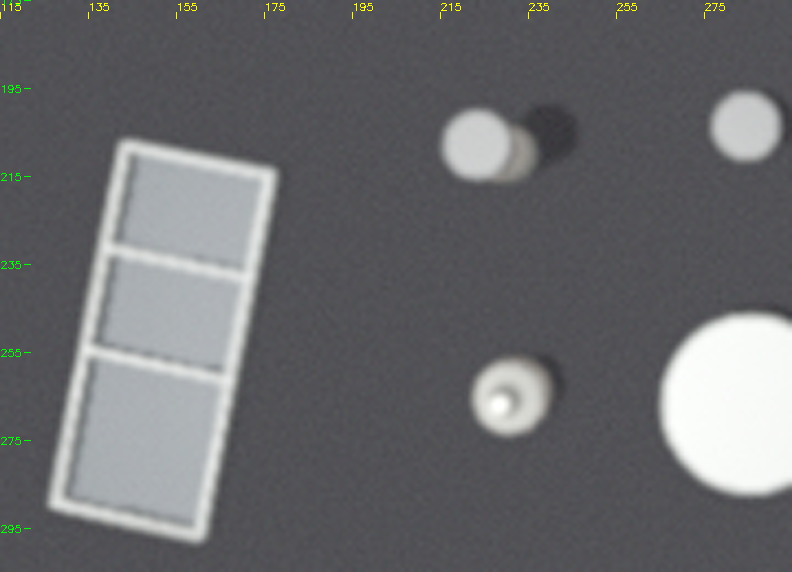

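View pics/t2.png

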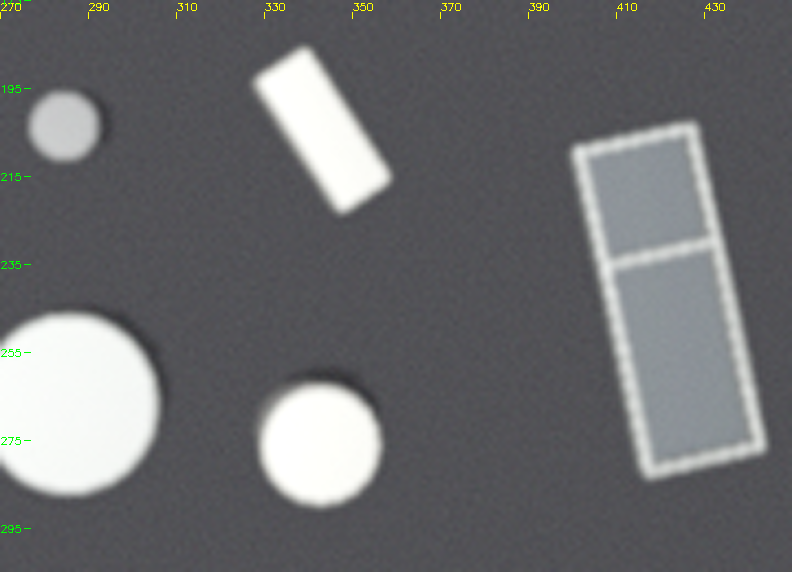

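View pics/s1.png

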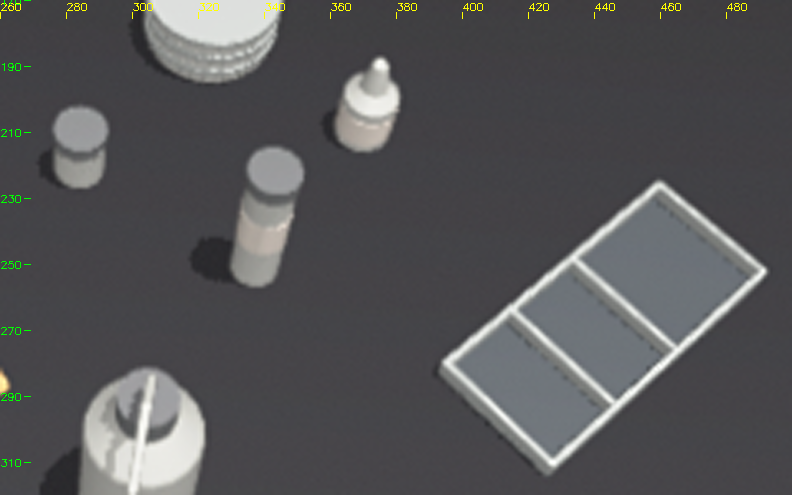

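View pics/s2.png

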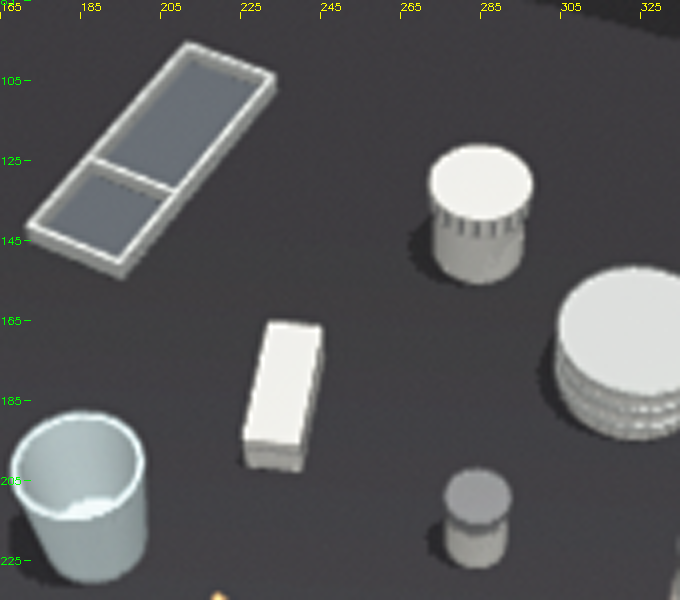

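```bash
cat >h.py <<'E'
import numpy as np,cv2
def und(c,p): # pixels->normalised
    return cv2.undistortPoints(np.float64(p).reshape(-1,1,2),c["mtx"],c["distortion"]).reshape(-1,2)
def P(c):
    R=cv2.Rodrigues(np.float64(c["rvec"]))[0]; return np.hstack([R,np.float64(c["tvec"]).reshape(3,1)])
def tri(c1,p1,c2,p2):
    X=cv2.triangulatePoints(P(c1),P(c2),und(c1,p1).T,und(c2,p2).T);X=(X[:3]/X[3]).T
    e=cv2.projectPoints(X,c1["rvec"],c1["tvec"],c1["mtx"],c1["distortion"])[0].reshape(-1,2)-p1
    return X,np.linalg.norm(e,axis=1)
def plane(c,p,z):
    M=P(c);R,t=M[:,:3],M[:,3];u=und(c,p);d=np.c_[u,np.ones(len(u))]@R;o=-R.T@t
    return o+d*((z-o[2])/d[:,2])[:,None]
E
python3 - <<'E'
from h import *; from rig import arm, camrig, workorder, status
T=camrig.get_image("top");S=camrig.get_image("scene")
a=lambda p,f,o:(np.array(p,float)+.5)/f-.5+o
t1=lambda *p:a(p,4.4,(115,175)); t2=lambda *p:a(p,4.4,(270,175)); s1=lambda *p:a(p,3.3,(260,170)); s2=lambda *p:a(p,4,(165,85))
def show(n,p,q,z):
    X,e=tri(T,p,S,q);print(n,X.round(4).tolist(),"err",e.round(1),"mean",X.mean(0).round(4));
    Y=plane(T,p,z);Z=plane(S,q,z);print("   at z top",Y[:,:2].round(4).tolist(),"scene",Z[:,:2].round(4).tolist())
    if len(p)==4:
        for Q in(X,Y,Z):
            d=(Q[0]+Q[1]-Q[2]-Q[3])/2;w=(Q[0]-Q[1]+Q[3]-Q[2])/2;print("   len",np.linalg.norm(d[:2]),"wid",np.linalg.norm(w[:2]),"yaw",np.arctan2(d[1],d[0]),"perp",np.arctan2(w[1],w[0])-1.5708,"c",Q.mean(0))
show("tube",t1((477,145)),s1((275,170)),.11)
show("pot",t1((746,126)),s1((81,129)),.045)
show("pot",t2((64,126)),s2((478,497)),.045)
show("drop",t1((500,403)),s1((380,61)),.073)
show("jar",t2((320,444)),s2((481,184)),.06)
# far y+, far y-, near y-, near y+
show("mailer",t2((253,82),(305,45),(393,178),(342,215)),s2((301,444),(245,440),(269,322),(322,326)),.028)
show("tray2",t2((571,148),(695,121),(767,449),(648,479)),s2((122,265),(27,226),(188,41),(275,74)),.015)
show("tray3",t1((120,138),(278,172),(206,543),(48,507)),s1((549,466),(441,365),(659,182),(767,270)),.015)
print(plane(T,t2((70,404)),.045))
E
```

```text
tube [[0.6022, 0.135, 0.1125]] err [0.3] mean [0.6022 0.135  0.1125]
   at z top [[0.6018, 0.136]] scene [[0.6011, 0.1337]]
pot [[0.6182, 0.0041, 0.0472]] err [0.1] mean [0.6182 0.0041 0.0472]
   at z top [[0.6182, 0.0043]] scene [[0.6172, 0.0029]]
pot [[0.6183, 0.004, 0.0467]] err [0.2] mean [0.6183 0.004  0.0467]
   at z top [[0.6182, 0.0043]] scene [[0.6176, 0.003]]
drop [[0.4721, 0.1253, 0.0801]] err [0.1] mean [0.4721 0.1253 0.0801]
   at z top [[0.4712, 0.1265]] scene [[0.4668, 0.123]]
jar [[0.4561, -0.1331, 0.0606]] err [0.1] mean [ 0.4561 -0.1331  0.0606]
   at z top [[0.4558, -0.133]] scene [[0.4558, -0.1336]]
mailer [[0.6459, -0.0973, 0.0304], [0.6654, -0.1233, 0.031], [0.5953, -0.173, 0.029], [0.5758, -0.1475, 0.0278]] err [0.4 0.4 0.3 0.5] mean [ 0.6206 -0.1353  0.0296]
   at z top [[0.6456, -0.0969], [0.6664, -0.1245], [0.5958, -0.1737], [0.5751, -0.1465]] scene [[0.6452, -0.0995], [0.6634, -0.1242], [0.5944, -0.173], [0.5766, -0.1484]]
   len 0.08604060881015528 wid 0.03228177758626984 yaw 0.6185386475030216 perp 0.6484480949777216 c [ 0.62063103 -0.13527727  0.02955462
[... 1102 characters left out ...]
88, 0.0114], [0.3989, 0.3853, 0.0198]] err [0.8 0.1 0.1 0.7] mean [0.493  0.3241 0.0166]
   at z top [[0.6044, 0.3534], [0.5878, 0.2626], [0.3811, 0.2975], [0.397, 0.3888]] scene [[0.6023, 0.3475], [0.5891, 0.2638], [0.383, 0.2992], [0.3965, 0.3842]]
   len 0.2099946279997079 wid 0.08784870067487581 yaw -0.171544999421067 perp -0.20606148287532244 c [0.49300819 0.32411238 0.01659119]
   len 0.21002194096546245 wid 0.09249041290849229 yaw -0.16806062548921108 perp -0.176652930102434 c [0.49256553 0.32559108 0.015     ]
   len 0.20909552973860876 wid 0.0854138004014729 yaw -0.1732503780798734 perp -0.15690465308554957 c [0.49272846 0.32366916 0.015     ]
[[ 0.47152184 -0.00274579  0.045     ]]
```

Triangulated heights match the text to within about 2 mm (jar 61, tube 112, pot 47, mailer 30, tray rims about 17 mm), so the poses are good. Next I write a distance helper and start with the jar.

```bash
cat >g.py <<'E'
# python3 g.py x y z yaw : turn, then shift in the tool axes after the turn
import sys,numpy as np
from rig import arm, camrig, workorder, status
from scipy.spatial.transform import Rotation as R
x,y,z,w=map(float,sys.argv[1:]);s=status.sense();r=s["tcp_rot"]
d=R.from_euler("xyz",[np.pi,0,w]).inv().apply(np.array([x,y,z])-s["tcp_pos"])
print("turn",round((r[2]-w+np.pi)%(2*np.pi)-np.pi,3),"shift",d.round(4),"rot",r.round(3))
E
python3 steer.py '[{"twist":0.144}, {"twist":0.144}, {"twist":0.144}, {"trans":[0.0257, -0.052, 0]}, {"trans":[0.0257, -0.052, 0]}, {"trans":[0.0257, -0.052, 0]}, {"trans":[0.0257, -0.052, 0]}, {"trans":[0.0257, -0.052, 0]}, {"trans":[0.0257, -0.052, 0]}, {"trans":[0.0257, -0.052, 0]}, {"trans":[0.0257, -0.052, 0]}, {"trans":[0.0257, -0.052, 0]}]' 1.0 40; python3 g.py .456 -.133 .026 -.17
```

```text
clock: 1.7
tcp_pos: [0.457, -0.1312, 0.2052]
tcp_rot: [3.141, -0.0, -0.169]
contact_force: [0.7, 0.1, -0.4]
grip_width: 1.003
grasp_force: 0.0
turn 0.001 shift [-0.0007  0.0019  0.1792] rot [ 3.141 -0.    -0.169]
```

```bash
python3 steer.py '[{"trans":[-0.0007, 0.0019, 0.04]}, {"trans":[0, 0, 0.05]}, {"trans":[0, 0, 0.05]}, {"trans":[0, 0, 0.03]}, {"trans":[0, 0, 0.009]}, {}]'; python3 steer.py '[{}, {}, {}, {}, {}, {}]' 0 40; python3 g.py .456 -.133 .026 -.17
```

```text
clock: 2.45
tcp_pos: [0.4555, -0.1348, 0.0263]
tcp_rot: [3.141, -0.0, -0.169]
contact_force: [0.8, -1.2, 0.8]
grip_width: 0.998
grasp_force: 0.0
clock: 3.2
tcp_pos: [0.4565, -0.1351, 0.028]
tcp_rot: [3.141, -0.004, -0.169]
contact_force: [0.3, 1.1, 6.3]
grip_width: 0.664
grasp_force: 41.0
turn 0.001 shift [-0.0008 -0.002   0.002 ] rot [ 3.141 -0.004 -0.169]
```

```bash
python3 steer.py '[{"trans":[0, 0, -0.01]}, {"trans":[0, 0, -0.02]}, {"trans":[0, 0, -0.04]}, {"trans":[0, 0, -0.03]}, {}, {}]'; python3 - <<'E'
from rig import arm, camrig, workorder, status;import cv2,numpy as np
a=camrig.get_image("scene")["pixels"][60:200,210:400];b=camrig.get_image("wrist")["pixels"]
a=cv2.resize(a,(570,420));cv2.imwrite("pics/j1.png",np.hstack([a,b])[:, :1130])
im=np.hstack([cv2.resize(a,(400,295)),cv2.resize(b,(393,295))]);cv2.imwrite("pics/j1.png",im)
E
```

```text
clock: 3.95
tcp_pos: [0.4546, -0.1345, 0.1259]
tcp_rot: [3.142, 0.001, -0.169]
contact_force: [0.3, 0.3, 0.4]
grip_width: 0.002
grasp_force: 0.0
```

View pics/j1.png

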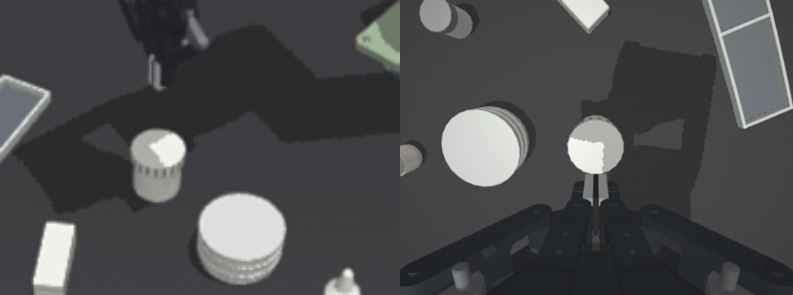

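The wrist view shows the grip slipped off. The jar is still upright at wrist pixel about (278,209). I'll re-measure where it stands.

```bash
python3 - <<'E'
from h import *; from rig import arm, camrig, workorder, status
from scipy import ndimage as nd
for n,p0,z in(("wrist",(278,209),.06),("top",(342,276),.06),("scene",(285,135),.06)):
    c=camrig.get_image(n);g=cv2.cvtColor(c["pixels"],6)
    cv2.imwrite(f"pics/raw_{n}.png",c["pixels"])
    l,k=nd.label(g>(130 if n=="wrist" else 120));m=l==l[p0[1],p0[0]];ys,xs=np.nonzero(m)
    q=[(xs.min()+xs.max())/2,(ys.min()+ys.max())/2];print(n,g[p0[1],p0[0]],len(xs),xs.min(),xs.max(),ys.min(),ys.max(),plane(c,[p0,q],z).round(4).tolist())
    if n=="wrist":
        M=P(c);print("cam",-M[:,:3].T@M[:,3])
        s=status.sense();print(s["tcp_pos"],cv2.projectPoints(s["tcp_pos"].reshape(1,3),c["rvec"],c["tvec"],c["mtx"],c["distortion"])[0])
w=cv2.imread("pics/raw_wrist.png");cv2.imwrite("pics/w1.png",cv2.resize(w[130:330,180:380],None,fx=2.9,fy=2.9,interpolation=2))
E
```

```text
wrist 240 4997 238 318 165 248 [[0.4574, -0.1338, 0.06], [0.4593, -0.1341, 0.06]]
cam [ 0.52131019 -0.14518408  0.29281372]
[ 0.45435945 -0.13440665  0.12505117] [[[279.86655482 245.91077037]]]
top 240 366 328 355 262 282 [[0.4547, -0.1322, 0.06], [0.4638, -0.1308, 0.06]]
scene 187 679 272 297 122 155 [[0.4662, -0.1243, 0.06], [0.4754, -0.118, 0.06]]
```

View pics/w1.png

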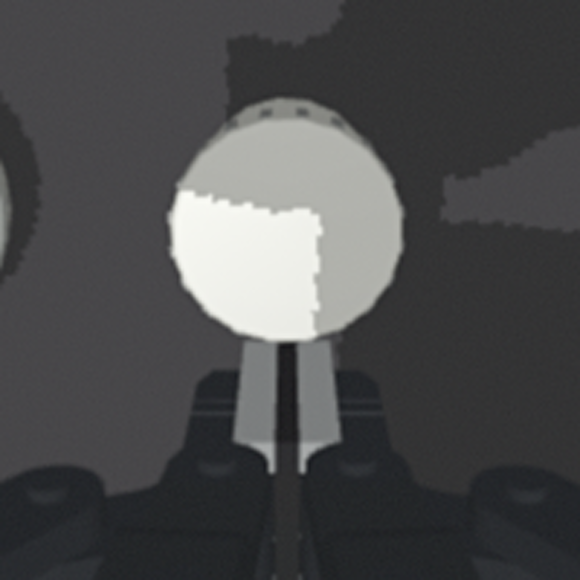

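The lid centre is at crop (287,230), i.e. (0.457,-0.134), right under the closed fingertips. The aim was right, so the grip itself failed. I'll regrasp deeper and firmer, and check at the closed state.

```bash
python3 steer.py '[{}, {}, {}, {}, {}, {}, {}, {"trans":[0.002, 0, 0]}]' 1.0 60; python3 steer.py '[{"trans":[0, 0, 0.05]}, {"trans":[0, 0, 0.045]}, {"trans":[0, 0, 0.015]}, {}]'; python3 steer.py '[{}, {}, {}, {}]' 0 60;python3 steer.py '[{}, {}, {}, {}]';python3 steer.py '[{}, {}, {}, {}]'; python3 - <<'E'
from rig import arm, camrig, workorder, status;import cv2,numpy as np
a=camrig.get_image("scene")["pixels"][60:200,210:400];b=camrig.get_image("wrist")["pixels"][130:330,140:420]
im=np.hstack([cv2.resize(a,(399,294)),cv2.resize(b,(399,294))]);cv2.imwrite("pics/j2.png",im)
E
```

```text
clock: 5.2
tcp_pos: [0.4571, -0.135, 0.1261]
tcp_rot: [3.142, -0.0, -0.169]
contact_force: [0.2, -0.1, -0.2]
grip_width: 0.999
grasp_force: 0.0
clock: 5.7
tcp_pos: [0.4564, -0.1348, 0.015]
tcp_rot: [-3.141, 0.003, -0.169]
contact_force: [-0.8, -0.4, 0.9]
grip_width: 1.001
grasp_force: 0.0
clock: 6.2
tcp_pos: [0.4582, -0.1353, 0.0178]
tcp_rot: [3.141, -0.003, -0.169]
contact_force: [-0.6, 1.1, 5.2]
grip_width: 0.677
grasp_force: 63.3
clock: 6.7
tcp_pos: [0.4582, -0.1353, 0.0178]
tcp_rot: [3.141, -0.003, -0.169]
contact_force: [-0.8, 0.6, 7.0]
grip_width: 0.668
grasp_force: 63.3
clock: 7.2
tcp_pos: [0.4582, -0.1353, 0.0177]
tcp_rot: [3.141, -0.003, -0.169]
contact_force: [-1.0, 1.1, 6.6]
grip_width: 0.674
grasp_force: 63.3
```

View pics/j2.png

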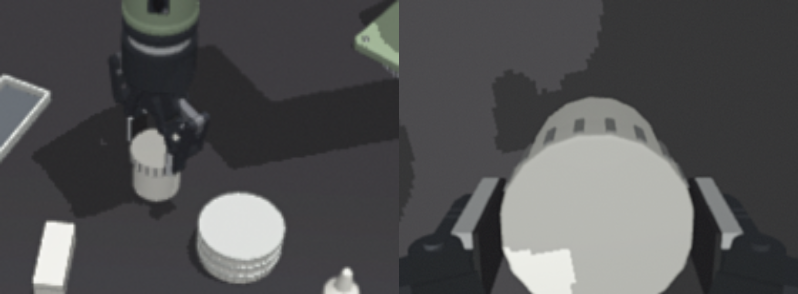

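Both pads lie against the lid sides in wrist crop (500,215)-(692,215), with the jar centred. I'll lift gently.

```bash
python3 steer.py '[{"trans":[0, 0, -0.005]}, {"trans":[0, 0, -0.005]}, {"trans":[0, 0, -0.005]}, {"trans":[0, 0, -0.005]}]'; python3 steer.py '[{"trans":[0, 0, -0.015]}, {"trans":[0, 0, -0.025]}, {"trans":[0, 0, -0.025]}, {"trans":[0, 0, -0.015]}, {}]'
```

```text
clock: 7.8
tcp_pos: [0.4572, -0.135, 0.0365]
tcp_rot: [3.141, -0.0, -0.169]
contact_force: [-0.7, -0.4, -0.6]
grip_width: 0.677
grasp_force: 64.0
clock: 8.43
tcp_pos: [0.4579, -0.1353, 0.1172]
tcp_rot: [3.141, -0.003, -0.169]
contact_force: [-0.1, 0.0, -1.4]
grip_width: 0.675
grasp_force: 64.2
```

```bash
python3 g.py .4358 .3343 .117 -.17
```

```text
turn 0.001 shift [-1.012e-01 -4.591e-01  2.000e-04] rot [ 3.141e+00 -3.000e-03 -1.690e-01]
```

```bash
python3 steer.py '[{"trans":[-0.005, -0.02, 0]}, {"trans":[-0.01, -0.045, 0]}, {"trans":[-0.01, -0.045, 0]}, {"trans":[-0.01, -0.045, 0]}, {"trans":[-0.01, -0.045, 0]}, {"trans":[-0.01, -0.045, 0]}, {"trans":[-0.01, -0.045, 0]}, {"trans":[-0.01, -0.045, 0]}, {"trans":[-0.01, -0.045, 0]}, {"trans":[-0.01, -0.045, 0]}, {"trans":[-0.006, -0.034, 0]}, {}]'; python3 g.py .4358 .3343 .023 -.17
python3 - <<'E'
from rig import arm, camrig, workorder, status;import cv2,numpy as np
b=camrig.get_image("wrist")["pixels"];a=camrig.get_image("scene")["pixels"][120:330,280:560]
cv2.imwrite("pics/j3.png",np.hstack([cv2.resize(a,(400,300)),cv2.resize(b,(400,300))]))
E
```

```text
clock: 9.93
tcp_pos: [0.4343, 0.3362, 0.1148]
tcp_rot: [3.141, 0.001, -0.166]
contact_force: [-0.7, -0.7, -1.5]
grip_width: 0.675
grasp_force: 64.4
turn 0.004 shift [0.0018 0.0016 0.0918] rot [ 3.141e+00  1.000e-03 -1.660e-01]
```

View pics/j3.png

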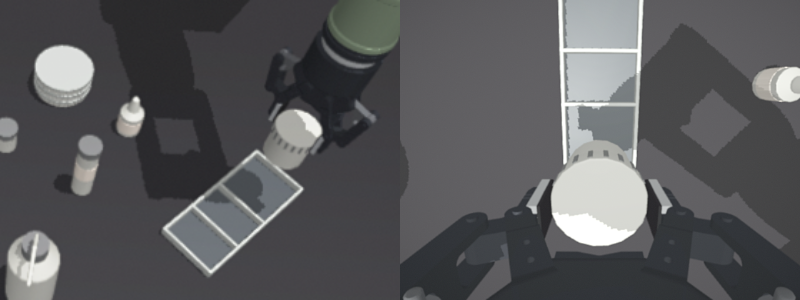

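The jar is held level over the large pocket and aligned with the tray (wrist 600,205). I'll lower it and feel for the floor.

```bash
python3 steer.py '[{"trans":[0.0018, 0.0016, 0.02]}, {"trans":[0, 0, 0.035]}, {"trans":[0, 0, 0.025]}, {"trans":[0, 0, 0.004]}, {}]'; python3 steer.py '[{"trans":[0, 0, 0.002]}, {"trans":[0, 0, 0.002]}, {}]'
```

```text
clock: 10.65
tcp_pos: [0.4368, 0.332, 0.0325]
tcp_rot: [3.142, -0.0, -0.17]
contact_force: [0.4, -0.7, -0.9]
grip_width: 0.676
grasp_force: 64.4
clock: 11.02
tcp_pos: [0.4365, 0.3326, 0.0283]
tcp_rot: [-3.141, -0.0, -0.169]
contact_force: [0.3, -0.1, -1.0]
grip_width: 0.674
grasp_force: 64.4
```

```bash
python3 steer.py '[{"trans":[0, 0, 0.003]}, {"trans":[0, 0, 0.002]}, {}]'; python3 steer.py '[{"trans":[0, 0, 0.001]}, {}]';python3 steer.py '[{"trans":[0, 0, 0.001]}, {}]'
```

```text
clock: 11.4
tcp_pos: [0.4362, 0.3325, 0.0228]
tcp_rot: [3.141, 0.0, -0.169]
contact_force: [-0.1, -0.6, -0.9]
grip_width: 0.673
grasp_force: 64.4
clock: 11.65
tcp_pos: [0.4364, 0.3325, 0.022]
tcp_rot: [3.141, 0.0, -0.169]
contact_force: [0.2, -0.0, 0.1]
grip_width: 0.671
grasp_force: 64.4
clock: 11.9
tcp_pos: [0.4363, 0.3325, 0.021]
tcp_rot: [3.141, 0.0, -0.169]
contact_force: [0.0, -0.9, 0.5]
grip_width: 0.675
grasp_force: 64.4
```

```bash
python3 steer.py '[{"trans":[0, 0, 0.001]}, {}]'; python3 steer.py '[{}, {}, {}, {}]' 1.0; python3 steer.py '[{"trans":[0, 0, -0.02]}, {"trans":[0, 0, -0.05]}, {"trans":[0, 0, -0.06]}, {"trans":[0, 0, -0.04]}, {}]' - 60; python3 g.py .602 .135 .19 -.17
```

```text
clock: 12.15
tcp_pos: [0.4365, 0.3326, 0.0208]
tcp_rot: [-3.141, -0.0, -0.169]
contact_force: [-1.3, -1.1, 4.6]
grip_width: 0.676
grasp_force: 65.2
clock: 12.65
tcp_pos: [0.4364, 0.3325, 0.0199]
tcp_rot: [3.141, 0.0, -0.169]
contact_force: [0.4, 0.3, 0.4]
grip_width: 1.004
grasp_force: 0.0
clock: 13.28
tcp_pos: [0.4381, 0.3339, 0.1938]
tcp_rot: [-3.136, -0.006, -0.169]
contact_force: [-0.4, -0.2, -1.4]
grip_width: 0.998
grasp_force: 0.0
turn 0.001 shift [0.1952 0.1683 0.0038] rot [-3.136 -0.006 -0.169]
```

```bash
python3 steer.py '[{"trans":[0.039, 0.0337, 0]}, {"trans":[0.039, 0.0337, 0]}, {"trans":[0.039, 0.0337, 0]}, {"trans":[0.039, 0.0337, 0]}, {"trans":[0.039, 0.0337, 0.004]}, {}]'; python3 steer.py '[{"trans":[0, 0, 0.03]}, {"trans":[0, 0, 0.045]}, {"trans":[0, 0, 0.045]}, {"trans":[0, 0, 0.022]}, {}]'; python3 g.py .602 .135 .047 -.17;  python3 steer.py '[{}, {}, {}, {}, {}, {}, {}]' 0 50; python3 g.py .602 .135 .047 -.17; 
```

```text
clock: 14.02
tcp_pos: [0.6011, 0.1306, 0.1835]
tcp_rot: [3.14, 0.003, -0.174]
contact_force: [-1.3, 0.7, -0.7]
grip_width: 1.001
grasp_force: 0.0
clock: 14.65
tcp_pos: [0.5975, 0.134, 0.0413]
tcp_rot: [3.139, 0.006, -0.168]
contact_force: [-0.4, -0.0, 0.5]
grip_width: 0.998
grasp_force: 0.0
turn 0.002 shift [ 0.0043 -0.0018 -0.0057] rot [ 3.139  0.006 -0.168]
clock: 15.52
tcp_pos: [0.6011, 0.1338, 0.0453]
tcp_rot: [-3.141, -0.002, -0.169]
contact_force: [0.1, 0.1, 5.0]
grip_width: 0.368
grasp_force: 49.0
turn 0.001 shift [ 0.0006 -0.0013 -0.0017] rot [-3.141e+00 -2.000e-03 -1.690e-01]
```

```bash
python3 steer.py '[{"trans":[0, 0, -0.005]}, {"trans":[0, 0, -0.01]}, {"trans":[0, 0, -0.025]}, {"trans":[0, 0, -0.035]}, {"trans":[0, 0, -0.025]}, {}]'; python3 g.py .5038 .3226 .15 -.17
```

```text
clock: 16.27
tcp_pos: [0.6015, 0.1339, 0.1464]
tcp_rot: [-3.14, -0.005, -0.169]
contact_force: [0.1, -0.6, -0.5]
grip_width: 0.37
grasp_force: 49.5
turn 0.001 shift [-0.1283 -0.1695 -0.0036] rot [-3.14  -0.005 -0.169]
```

```bash
python3 steer.py '[{"trans":[-0.012, -0.015, -0.003]}, {"trans":[-0.022, -0.03, 0]}, {"trans":[-0.03, -0.04, 0]}, {"trans":[-0.03, -0.04, 0]}, {"trans":[-0.022, -0.03, 0]}, {"trans":[-0.0123, -0.0145, 0]}, {}, {}]';python3 g.py .5038 .3226 .049 -.17; python3 - <<'E'
from rig import arm, camrig, workorder, status;import cv2,numpy as np
b=camrig.get_image("wrist")["pixels"];a=camrig.get_image("scene")["pixels"][120:330,280:560]
cv2.imwrite("pics/j4.png",np.hstack([cv2.resize(a,(400,300)),cv2.resize(b,(400,300))]))
E
```

```text
clock: 17.27
tcp_pos: [0.5026, 0.3214, 0.1467]
tcp_rot: [3.14, 0.0, -0.17]
contact_force: [0.2, -0.2, -0.7]
grip_width: 0.371
grasp_force: 49.6
turn 0.0 shift [ 0.001  -0.0014  0.0977] rot [ 3.14  0.   -0.17]
```

View pics/j4.png

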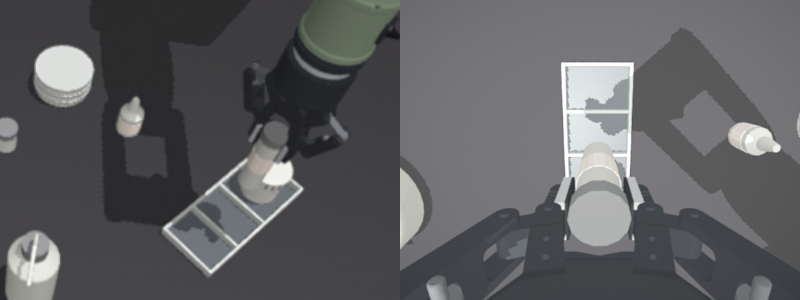

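The tube is held upright in the fingers at wrist (600,215), centred on the tray line. I'll lower it into the middle pocket.

```bash
python3 steer.py '[{"trans":[0.001, -0.0014, 0.025]}, {"trans":[0, 0, 0.035]}, {"trans":[0, 0, 0.023]}, {"trans":[0, 0, 0.005]}, {}]'; python3 steer.py '[{"trans":[0, 0, 0.003]}, {"trans":[0, 0, 0.002]}, {}]';python3 steer.py '[{"trans":[0, 0, 0.001]}, {}]'; python3 steer.py '[{"trans":[0, 0, 0.001]}, {}]'
```

```text
clock: 18.0
tcp_pos: [0.5042, 0.3232, 0.0595]
tcp_rot: [-3.141, -0.001, -0.17]
contact_force: [0.1, 0.2, -0.9]
grip_width: 0.373
grasp_force: 49.6
clock: 18.38
tcp_pos: [0.5036, 0.3236, 0.0544]
tcp_rot: [-3.141, -0.0, -0.169]
contact_force: [-0.1, 0.7, -0.1]
grip_width: 0.37
grasp_force: 49.6
clock: 18.62
tcp_pos: [0.5035, 0.3236, 0.0531]
tcp_rot: [3.142, -0.0, -0.169]
contact_force: [0.6, -0.1, -1.0]
grip_width: 0.367
grasp_force: 49.6
clock: 18.88
tcp_pos: [0.5035, 0.3235, 0.052]
tcp_rot: [3.141, 0.0, -0.169]
contact_force: [-0.2, -0.6, -0.3]
grip_width: 0.369
grasp_force: 49.6
```

```bash
python3 steer.py '[{"trans":[0, 0, 0.001]}, {"trans":[0, 0, 0.001]}, {}]';python3 steer.py '[{"trans":[0, 0, 0.001]}, {}]'; python3 steer.py '[{"trans":[0, 0, 0.001]}, {}]'
```

```text
clock: 19.25
tcp_pos: [0.5034, 0.3235, 0.0499]
tcp_rot: [3.141, 0.0, -0.169]
contact_force: [-0.1, -0.1, -1.6]
grip_width: 0.368
grasp_force: 49.6
clock: 19.5
tcp_pos: [0.5035, 0.3235, 0.049]
tcp_rot: [3.141, 0.0, -0.169]
contact_force: [-1.5, -0.6, -0.1]
grip_width: 0.371
grasp_force: 49.6
clock: 19.75
tcp_pos: [0.5037, 0.3236, 0.0484]
tcp_rot: [-3.141, -0.001, -0.169]
contact_force: [0.1, 0.7, 1.8]
grip_width: 0.366
grasp_force: 49.7
```

```bash
python3 steer.py '[{}, {}, {}, {}, {}]' 1.0; python3 steer.py '[{"trans":[0, 0, -0.02]}, {"trans":[0, 0, -0.05]}, {"trans":[0, 0, -0.05]}, {"trans":[0, 0, -0.02]}, {}]' - 40; python3 g.py .618 .004 .18 -.17
```

```text
clock: 20.38
tcp_pos: [0.5035, 0.3235, 0.048]
tcp_rot: [3.141, -0.0, -0.169]
contact_force: [-0.4, -0.5, -0.5]
grip_width: 1.002
grasp_force: 0.0
clock: 21.0
tcp_pos: [0.5043, 0.324, 0.1899]
tcp_rot: [-3.139, -0.003, -0.169]
contact_force: [-0.0, 0.2, -0.8]
grip_width: 0.999
grasp_force: 0.0
turn 0.001 shift [0.1662 0.2962 0.0099] rot [-3.139e+00 -3.000e-03 -1.690e-01]
```

```bash
python3 steer.py '[{"trans":[0.0277, 0.0494, 0]}, {"trans":[0.0277, 0.0494, 0]}, {"trans":[0.0277, 0.0494, 0]}, {"trans":[0.0277, 0.0494, 0]}, {"trans":[0.0277, 0.0494, 0]}, {"trans":[0.0277, 0.0494, 0]}, {}, {}]'; python3 g.py .618 .004 .012 -.17
```

```text
clock: 22.0
tcp_pos: [0.6165, 0.0037, 0.1865]
tcp_rot: [-3.142, 0.003, -0.17]
contact_force: [0.0, -0.1, 0.5]
grip_width: 0.998
grasp_force: 0.0
turn 0.0 shift [ 0.0014 -0.0006  0.1745] rot [-3.142e+00  3.000e-03 -1.700e-01]
```

```bash
python3 steer.py '[{"trans":[0.001, 0, 0.03]}, {"trans":[0, 0, 0.05]}, {"trans":[0, 0, 0.05]}, {"trans":[0, 0, 0.03]}, {"trans":[0, 0, 0.012]}, {}]'; python3 steer.py '[{}, {}, {}, {}, {}, {}, {}]' 0 40; python3 g.py .618 .004 .012 -.17
```

```text
clock: 22.75
tcp_pos: [0.6181, 0.0042, 0.0158]
tcp_rot: [3.141, 0.001, -0.168]
contact_force: [-0.0, -0.2, 1.1]
grip_width: 1.002
grasp_force: 0.0
clock: 23.62
tcp_pos: [0.622, -0.0009, 0.0227]
tcp_rot: [3.137, -0.011, -0.167]
contact_force: [-5.5, -10.8, 27.9]
grip_width: 0.003
grasp_force: 14.1
turn 0.003 shift [-0.0048 -0.0041  0.0107] rot [ 3.137 -0.011 -0.167]
```

The fingers shut on nothing with the tool pushed up. I'll back off straight up and look.

```bash
python3 steer.py '[{"trans":[0, 0, -0.02]}, {"trans":[0, 0, -0.04]}, {"trans":[0, 0, -0.05]}, {"trans":[0, 0, -0.02]}, {}]'; python3 - <<'E'
from rig import arm, camrig, workorder, status;import cv2,numpy as np
b=camrig.get_image("wrist")["pixels"];a=camrig.get_image("scene")["pixels"][140:320,180:420]
cv2.imwrite("pics/raw_w5.png",b)
cv2.imwrite("pics/j5.png",np.hstack([cv2.resize(a,(400,300)),cv2.resize(b,(400,300))]))
E
```

```text
clock: 24.25
tcp_pos: [0.6196, 0.0031, 0.1483]
tcp_rot: [-3.141, -0.005, -0.169]
contact_force: [-0.4, 0.5, -0.9]
grip_width: 0.0
grasp_force: 0.0
```

View pics/j5.png

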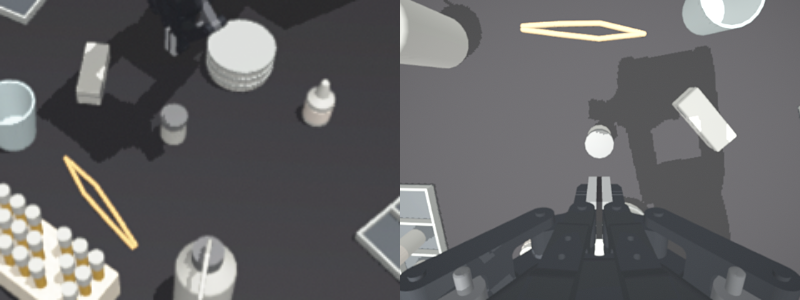

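Two views remain. The pot still stands at wrist (280,203), so I'll measure its position numerically.

```bash
python3 - <<'E'
from h import *; from rig import arm, camrig, workorder, status
from scipy import ndimage as nd
C={}
for n,box in(("wrist",(245,160,320,235)),("top",(265,185,305,225)),("scene",(265,195,305,230))):
    c=C[n]=camrig.get_image(n);x0,y0,x1,y1=box;g=cv2.GaussianBlur(cv2.cvtColor(c["pixels"],6),(3,3),0)[y0:y1,x0:x1]
    t,m=cv2.threshold(g,0,255,cv2.THRESH_OTSU);l,k=nd.label(m);b=np.argmax(nd.sum(m,l,range(1,k+1)))+1;ys,xs=np.nonzero(l==b)
    print(n,t,len(xs),xs.min()+x0,xs.max()+x0,ys.min()+y0,ys.max()+y0)
    q=[(xs.min()+xs.max())/2+x0,(ys.min()+ys.max())/2+y0]
    for z in(.0225,.045): print(z,plane(c,[q],z).round(4))
s=status.sense();c=C["wrist"];print(cv2.projectPoints(s["tcp_pos"].reshape(1,3),c["rvec"],c["tvec"],c["mtx"],c["distortion"])[0])
g=cv2.cvtColor(c["pixels"],6)[165:290,240:320:3]
for r in g[::4]: print(*r)
E
```

```text
wrist 171.0 1261 258 298 181 219
0.0225 [[0.6136 0.0051 0.0225]]
0.045 [[0.6191 0.0041 0.045 ]]
top 123.0 1183 265 304 185 214
0.0225 [[0.6284 0.0039 0.0225]]
0.045 [[0.6269 0.0038 0.045 ]]
scene 98.0 330 276 292 202 226
0.0225 [[0.6155 0.0016 0.0225]]
0.045 [[0.6276 0.0112 0.045 ]]
[[[279.91548334 245.93031897]]]
116 115 114 117 115 116 116 116 90 107 86 86 87 86 86 87 87 85 87 86 87 86 86 87 87 86 86
116 116 116 114 115 116 117 116 115 116 117 114 105 86 86 87 86 87 88 87 87 86 85 86 87 87 86
116 117 117 115 116 115 116 116 116 115 111 149 171 186 168 102 84 87 86 87 94 117 86 86 87 87 88
117 116 115 116 117 116 115 115 114 177 197 194 192 184 185 197 196 100 86 87 88 113 116 117 107 86 86
115 115 115 115 115 115 115 113 173 154 137 170 174 175 176 153 140 189 102 87 85 93 116 116 116 112 86
116 116 116 116 115 116 115 127 168 252 240 244 194 193 175 176 179 214 130 85 86 92 118 116 115 118 85
116 115 115 116 116 116 114 199 251 248 248 247 247 246 246 234 244 242 240 94 86 108 117 116 117 117 91
116 116 115 115 116 115 117 251 248 248 247 246 246 245 244 244 243 242 241 197 106 11
[... 1777 characters left out ...]
187 55 59 111 185 184 184 181 63 67 67 64 97 117 115 116
116 116 110 64 66 66 67 93 186 184 184 188 56 59 112 185 185 184 182 61 67 66 67 65 117 115 115
116 117 89 68 69 69 71 115 185 185 184 185 55 60 96 186 184 184 187 67 70 70 69 69 112 115 116
115 117 77 76 75 75 76 146 186 184 184 185 57 60 93 185 184 184 186 89 77 75 76 75 95 113 117
116 113 65 66 66 67 65 174 184 184 184 184 56 59 92 186 184 184 185 113 66 68 66 66 69 87 87
116 98 67 67 67 67 65 174 189 188 186 186 55 60 78 188 186 188 189 134 67 67 68 66 67 103 88
111 69 66 66 66 66 66 65 62 83 211 227 76 81 107 230 179 69 62 65 67 66 67 67 65 130 184
65 66 66 75 70 71 71 73 67 68 61 217 76 80 107 149 65 66 66 74 70 69 70 73 66 65 71
```

```bash
cat >tip.py <<'E'
from h import *; from rig import arm, camrig, workorder, status
from scipy.spatial.transform import Rotation as R
c=camrig.get_image("wrist");s=status.sense();g=cv2.cvtColor(c["pixels"],6)
f=R.from_euler("xyz",s["tcp_rot"])
for b in(0,.005,.010,.015,.02,.03):
    X=s["tcp_pos"]+f.apply([[0,y,-b] for y in(0,-.0425*s["grip_width"],.0425*s["grip_width"])])
    print(b,cv2.projectPoints(X,c["rvec"],c["tvec"],c["mtx"],c["distortion"])[0].reshape(-1,2).round(0).tolist())
k=cv2.connectedComponentsWithStats(((g>165)&(g<200)).astype(np.uint8)[200:340])
print(s["grip_width"],[ (q[:5]+[0,200,0,0,0]).tolist() for q in k[2] if 60<q[4]<5000])
E
python3 tip.py; python3 steer.py '[{}, {}, {}, {}]' .42|tail -2;python3 tip.py; python3 steer.py '[{}, {}, {}, {}, {}]' 1.0|tail -2;python3 tip.py
```

```text
0 [[280.0, 246.0], [280.0, 246.0], [280.0, 246.0]]
0.005 [[280.0, 249.0], [280.0, 249.0], [280.0, 249.0]]
0.01 [[280.0, 253.0], [280.0, 253.0], [280.0, 253.0]]
0.015 [[280.0, 257.0], [280.0, 257.0], [280.0, 257.0]]
0.02 [[280.0, 261.0], [280.0, 261.0], [280.0, 261.0]]
0.03 [[280.0, 270.0], [280.0, 270.0], [280.0, 270.0]]
0.00025050569699210676 [[261, 248, 14, 36, 410], [283, 248, 14, 38, 412], [0, 258, 41, 8, 158], [0, 266, 40, 39, 1311], [315, 283, 27, 18, 139], [0, 305, 41, 6, 199], [0, 314, 49, 26, 793]]
grip_width: 0.419
grasp_force: 0.0
0 [[280.0, 246.0], [248.0, 246.0], [312.0, 246.0]]
0.005 [[280.0, 250.0], [247.0, 250.0], [313.0, 250.0]]
0.01 [[280.0, 253.0], [246.0, 253.0], [314.0, 253.0]]
0.015 [[280.0, 257.0], [245.0, 257.0], [315.0, 257.0]]
0.02 [[280.0, 261.0], [244.0, 261.0], [316.0, 261.0]]
0.03 [[280.0, 270.0], [242.0, 270.0], [319.0, 270.0]]
0.41792027331335097 [[267, 286, 51, 40, 493]]
grip_width: 1.0
grasp_force: 0.0
0 [[280.0, 246.0], [203.0, 246.0], [357.0, 246.0]]
0.005 [[280.0, 250.0], [201.0, 249.0], [359.0, 249.0]]
0.01 [[280.0, 253.0], [198.0, 253.0], [361.0, 253.0]]
0.015 [[280.0, 257.0], [196.0, 257.0], [364.0, 257.0]]
0.02 [[280.0, 261.0], [194.0, 261.0], [366.0, 261.0]]
0.03 [[280.0, 270.0], [188.0, 270.0], [372.0, 270.0]]
1.0007189125348057 [[267, 286, 84, 40, 820], [174, 322, 34, 18, 455]]
```

```bash
cat >>tip.py <<'E'
print([ (int(r),*map(int,g[r,160:262:4])) for r in range(238,292,4)])
E
python3 tip.py|tail -1|tr '(' '\n'; python3 steer.py '[{}, {}, {}, {}]' .42|tail -2;python3 tip.py|tail -1|tr '(' '\n'
```

```text
[
238, 96, 97, 98, 98, 98, 96, 97, 97, 97, 98, 99, 98, 97, 97, 98, 98, 99, 97, 98, 99, 98, 97, 97, 99, 97, 99), 
242, 98, 98, 97, 97, 97, 99, 97, 98, 98, 98, 97, 98, 98, 97, 98, 100, 97, 97, 97, 98, 98, 98, 98, 99, 98, 97), 
246, 98, 98, 98, 97, 98, 98, 98, 98, 98, 97, 97, 98, 97, 97, 97, 98, 98, 98, 98, 97, 98, 98, 98, 97, 98, 98), 
250, 97, 98, 98, 98, 97, 97, 97, 97, 98, 98, 98, 98, 98, 97, 98, 97, 99, 98, 98, 98, 97, 98, 97, 98, 99, 98), 
254, 98, 97, 97, 97, 97, 97, 97, 97, 97, 98, 98, 97, 98, 98, 98, 98, 98, 98, 98, 99, 97, 98, 98, 98, 98, 97), 
258, 100, 117, 116, 108, 89, 99, 97, 97, 97, 96, 97, 98, 98, 97, 98, 97, 98, 99, 97, 97, 98, 98, 97, 98, 98, 98), 
262, 163, 161, 161, 47, 43, 87, 98, 98, 98, 97, 97, 97, 98, 97, 97, 98, 98, 97, 99, 99, 97, 98, 98, 98, 99, 97), 
266, 161, 162, 69, 42, 43, 73, 96, 97, 97, 98, 96, 98, 96, 97, 97, 97, 97, 97, 97, 97, 97, 99, 98, 98, 98, 98), 
270, 160, 115, 44, 42, 45, 64, 98, 97, 98, 98, 98, 97, 98, 97, 99, 97, 97, 98, 97, 98, 97, 97, 99, 97, 98, 98), 
274, 152, 45, 42, 44, 41, 54, 97, 97, 98, 97, 97, 98, 98, 99, 99, 97, 98, 98, 98, 98, 9
[... 1400 characters left out ...]
, 98, 99, 99), 
270, 98, 97, 98, 98, 99, 99, 97, 98, 97, 98, 99, 58, 57, 55, 158, 163, 163, 115, 46, 43, 56, 99, 98, 98, 98, 99), 
274, 98, 99, 98, 97, 98, 98, 98, 99, 97, 98, 84, 59, 60, 77, 163, 162, 164, 54, 43, 44, 52, 98, 98, 99, 98, 99), 
278, 98, 97, 98, 97, 98, 97, 97, 98, 98, 98, 53, 55, 55, 146, 162, 162, 160, 46, 45, 42, 51, 99, 98, 97, 98, 98), 
282, 97, 99, 97, 99, 99, 98, 99, 97, 98, 83, 55, 55, 54, 164, 163, 163, 118, 46, 43, 42, 52, 99, 98, 97, 99, 98), 
286, 96, 97, 97, 97, 98, 98, 98, 95, 60, 54, 55, 55, 55, 49, 139, 205, 127, 56, 42, 43, 51, 98, 98, 98, 98, 98), 
290, 98, 99, 97, 98, 98, 97, 80, 53, 56, 55, 57, 60, 56, 54, 53, 202, 141, 56, 45, 42, 62, 98, 98, 98, 98, 99)]
```

Tip geometry checks out: the tips sit about 2 mm back at 0.42 open and about 14 mm back fully open. The pads appear to splay and squeeze objects out when the contact is near the tips under high force. I'll grasp the pot deeper and softer.

```bash
python3 steer.py '[{}, {}, {}, {}]' 1.0|tail -2; python3 g.py .619 .004 .006 -.17
```

```text
grip_width: 0.997
grasp_force: 0.0
turn 0.001 shift [ 0.0004 -0.0009  0.1401] rot [ 3.142 -0.    -0.169]
```

```bash
python3 steer.py '[{"trans":[0, -0.001, 0.03]}, {"trans":[0, 0, 0.05]}, {"trans":[0, 0, 0.04]}, {"trans":[0, 0, 0.015]}, {"trans":[0, 0, 0.005]}, {}, {}]'|head -2; python3 steer.py '[{}, {}, {}, {}, {}, {}, {}]' 0 25;  python3 steer.py '[{"trans":[0, 0, -0.005]}, {"trans":[0, 0, -0.005]}, {"trans":[0, 0, -0.01]}, {"trans":[0, 0, -0.01]}, {}]'
```

```text
clock: 27.75
tcp_pos: [0.6198, 0.0042, 0.0077]
clock: 28.62
tcp_pos: [0.6188, 0.0042, 0.0064]
tcp_rot: [3.142, -0.001, -0.169]
contact_force: [-0.0, -0.1, 4.3]
grip_width: 0.394
grasp_force: 24.9
clock: 29.25
tcp_pos: [0.6195, 0.0042, 0.0374]
tcp_rot: [-3.141, -0.003, -0.169]
contact_force: [-0.6, -0.2, 0.4]
grip_width: 0.398
grasp_force: 25.0
```

```bash
python3 steer.py '[{"trans":[0, 0, -0.02]}, {"trans":[0, 0, -0.03]}, {"trans":[0, 0, -0.03]}, {"trans":[0, 0, -0.01]}, {}]'; python3 g.py .5689 .3115 .13 -.17
```

```text
clock: 29.88
tcp_pos: [0.6186, 0.0042, 0.1261]
tcp_rot: [3.142, -0.0, -0.169]
contact_force: [-0.1, 1.2, -0.9]
grip_width: 0.392
grasp_force: 25.0
turn 0.001 shift [-0.1009 -0.2945 -0.0039] rot [ 3.142 -0.    -0.169]
```

```bash
python3 steer.py '[{"trans":[-0.006, -0.018, 0]}, {"trans":[-0.013, -0.038, 0]}, {"trans":[-0.015, -0.045, 0]}, {"trans":[-0.015, -0.045, 0]}, {"trans":[-0.015, -0.045, 0]}, {"trans":[-0.015, -0.045, 0]}, {"trans":[-0.013, -0.038, 0]}, {"trans":[-0.0089, -0.0205, 0]}, {}, {}]'; python3 g.py .5689 .3115 .010 -.17
```

```text
clock: 31.12
tcp_pos: [0.5686, 0.3104, 0.1257]
tcp_rot: [3.14, 0.0, -0.17]
contact_force: [0.4, 0.1, 0.6]
grip_width: 0.395
grasp_force: 25.0
turn 0.0 shift [ 1.000e-04 -1.100e-03  1.157e-01] rot [ 3.14  0.   -0.17]
```

```bash
python3 steer.py '[{"trans":[0, -0.001, 0.025]}, {"trans":[0, 0, 0.04]}, {"trans":[0, 0, 0.025]}, {"trans":[0, 0, 0.013]}, {"trans":[0, 0, 0.005]}, {}]'; python3 steer.py '[{"trans":[0, 0, 0.002]}, {}]'; python3 steer.py '[{"trans":[0, 0, 0.001]}, {}]';python3 steer.py '[{"trans":[0, 0, 0.001]}, {}]'
```

```text
clock: 31.88
tcp_pos: [0.5695, 0.3123, 0.0187]
tcp_rot: [-3.141, -0.001, -0.17]
contact_force: [0.2, -0.4, -0.5]
grip_width: 0.393
grasp_force: 25.0
clock: 32.12
tcp_pos: [0.5692, 0.3127, 0.0167]
tcp_rot: [-3.141, -0.001, -0.169]
contact_force: [0.5, -0.9, -1.0]
grip_width: 0.393
grasp_force: 25.0
clock: 32.38
tcp_pos: [0.5689, 0.3125, 0.0151]
tcp_rot: [3.142, -0.0, -0.169]
contact_force: [-0.2, 0.5, -1.4]
grip_width: 0.392
grasp_force: 25.0
clock: 32.62
tcp_pos: [0.5688, 0.3124, 0.0139]
tcp_rot: [3.141, 0.0, -0.169]
contact_force: [-0.9, 0.2, 1.1]
grip_width: 0.396
grasp_force: 25.0
```

```bash
python3 steer.py '[{"trans":[0, 0, 0.001]}, {"trans":[0, 0, 0.001]}, {}]'; python3 steer.py '[{"trans":[0, 0, 0.001]}, {}]'|sed -n 2,4p; python3 steer.py '[{"trans":[0, 0, 0.001]}, {}]'|sed -n 2,4p;python3 steer.py '[{"trans":[0, 0, 0.001]}, {}]'|sed -n 2,4p
```

```text
clock: 33.0
tcp_pos: [0.5688, 0.3124, 0.0119]
tcp_rot: [3.141, 0.0, -0.169]
contact_force: [0.1, 0.3, -0.6]
grip_width: 0.395
grasp_force: 25.0
tcp_pos: [0.5688, 0.3124, 0.011]
tcp_rot: [3.141, 0.0, -0.169]
contact_force: [0.4, 0.4, -0.3]
tcp_pos: [0.5688, 0.3124, 0.01]
tcp_rot: [3.141, 0.0, -0.169]
contact_force: [0.2, -0.3, -1.4]
tcp_pos: [0.5691, 0.3125, 0.0095]
tcp_rot: [-3.141, -0.0, -0.169]
contact_force: [-0.7, -0.6, 3.0]
```

Floor contact. I'll open partway within the pocket, rise, then open fully.

```bash
python3 steer.py '[{}, {}, {}]' .52; python3 steer.py '[{"trans":[0, 0, -0.01]}, {"trans":[0, 0, -0.03]}, {"trans":[0, 0, -0.05]}, {"trans":[0, 0, -0.05]}, {"trans":[0, 0, -0.03]}, {}]' - 20; python3 g.py .6205 -.1355 .18 .62
```

```text
clock: 34.12
tcp_pos: [0.5688, 0.3124, 0.0089]
tcp_rot: [3.141, 0.0, -0.169]
contact_force: [0.3, 0.7, -0.0]
grip_width: 0.517
grasp_force: 0.0
clock: 34.88
tcp_pos: [0.5704, 0.3133, 0.183]
tcp_rot: [-3.137, -0.006, -0.169]
contact_force: [0.5, -0.6, 0.1]
grip_width: 0.523
grasp_force: 0.0
turn -0.789 shift [-0.22    0.3944  0.003 ] rot [-3.137 -0.006 -0.169]
```

```bash
python3 steer.py '[{"twist":-0.158}, {"twist":-0.158}, {"twist":-0.158}, {"twist":-0.158}, {"twist":-0.157}]' 1.0; python3 steer.py '[{"trans":[-0.0275, 0.0493, 0]}, {"trans":[-0.0275, 0.0493, 0]}, {"trans":[-0.0275, 0.0493, 0]}, {"trans":[-0.0275, 0.0493, 0]}, {"trans":[-0.0275, 0.0493, 0]}, {"trans":[-0.0275, 0.0493, 0]}, {"trans":[-0.0275, 0.0493, 0]}, {"trans":[-0.0275, 0.0493, 0]}, {}, {}]'; python3 g.py .6205 -.1355 .003 .62
```

```text
clock: 35.5
tcp_pos: [0.5681, 0.3121, 0.1775]
tcp_rot: [-3.141, 0.003, 0.625]
contact_force: [0.6, -0.0, 0.1]
grip_width: 1.001
grasp_force: 0.0
clock: 36.75
tcp_pos: [0.6181, -0.1359, 0.1779]
tcp_rot: [-3.139, 0.001, 0.619]
contact_force: [0.8, -0.1, 0.2]
grip_width: 1.0
grasp_force: 0.0
turn -0.001 shift [0.0022 0.001  0.1749] rot [-3.139e+00  1.000e-03  6.190e-01]
```

```bash
python3 - <<'E'
from h import *; from rig import arm, camrig, workorder, status
c=camrig.get_image("wrist");g=cv2.cvtColor(c["pixels"],6);s=status.sense()
p=cv2.projectPoints(np.float64([[[.6205,-.1355,.028]]]),c["rvec"],c["tvec"],c["mtx"],c["distortion"])[0].ravel();print(p)
k=cv2.connectedComponentsWithStats((g>150).astype(np.uint8))
i=k[1][int(p[1]),int(p[0])];print(g[int(p[1]),int(p[0])],k[2][i])
ct=max(cv2.findContours((k[1]==i).astype(np.uint8),0,2)[0],key=cv2.contourArea)
ap=cv2.approxPolyDP(ct,4,True).reshape(-1,2);print(ap.tolist());print(plane(c,ap,.028).round(4).tolist(),plane(c,ap,0).round(4).tolist())
E
```

```text
[280.13704884 187.38437951]
183 [ 265  143   34   84 2676]
[[266, 143], [265, 224], [293, 226], [298, 145]]
[[0.6479, -0.0993, 0.028], [0.5806, -0.1451, 0.028], [0.5954, -0.1696, 0.028], [0.6641, -0.1254, 0.028]] [[0.6456, -0.0996, 0.0], [0.5724, -0.1493, 0.0], [0.5885, -0.176, 0.0], [0.6633, -0.1279, 0.0]]
```

```bash
python3 steer.py '[{"trans":[0.0025, 0.0005, 0.03], "twist":0.015}, {"trans":[0, 0, 0.05]}, {"trans":[0, 0, 0.045]}, {"trans":[0, 0, 0.035]}, {"trans":[0, 0, 0.01]}, {"trans":[0, 0, 0.002]}, {}, {}]'; python3 g.py .621 -.135 .003 .605; 
```

```text
clock: 37.8
tcp_pos: [0.6222, -0.1355, 0.0087]
tcp_rot: [3.139, -0.002, 0.605]
contact_force: [0.5, 1.1, -0.8]
grip_width: 1.001
grasp_force: 0.0
turn -0.0 shift [-0.0008 -0.0011  0.0057] rot [ 3.139e+00 -2.000e-03  6.050e-01]
```

```bash
python3 steer.py '[{"trans":[0, 0, 0.004]}, {"trans":[0, 0, 0.002]}, {}, {}]'; python3 steer.py '[{}, {}, {}, {}, {}, {}, {}]' 0 20;  python3 steer.py '[{"trans":[0, 0, -0.003]}, {"trans":[0, 0, -0.005]}, {"trans":[0, 0, -0.005]}, {}]'
```

```text
clock: 38.3
tcp_pos: [0.6212, -0.1354, 0.0011]
tcp_rot: [3.142, 0.0, 0.605]
contact_force: [0.4, 0.7, -0.6]
grip_width: 1.0
grasp_force: 0.0
clock: 39.17
tcp_pos: [0.6218, -0.1353, 0.0019]
tcp_rot: [3.141, -0.001, 0.605]
contact_force: [-0.6, 0.0, 6.6]
grip_width: 0.002
grasp_force: 2.8
clock: 39.67
tcp_pos: [0.6216, -0.1355, 0.0146]
tcp_rot: [3.141, -0.001, 0.605]
contact_force: [-0.0, -0.1, 0.1]
grip_width: 0.0
grasp_force: 0.0
```

```bash
python3 - <<'E'
from rig import arm, camrig, workorder, status;import cv2,numpy as np
b=camrig.get_image("wrist")["pixels"];a=camrig.get_image("scene")["pixels"][110:260,170:370]
cv2.imwrite("pics/j6.png",np.hstack([cv2.resize(a,(400,300),interpolation=2),cv2.resize(b[100:340,120:440],(400,300))]))
E
```

```text
(no output)
```

View pics/j6.png

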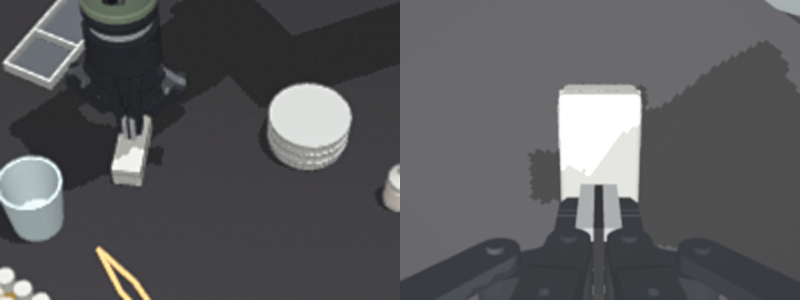

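The picture shows the shut fingertips resting above the mailer (wrist crop 600,190; mailer top spans 558-641) although the reported TCP z is 15 mm. So reported heights read about 24 mm low, which also explains both earlier slips. I'll open and go down by that much more, watching the force.

```bash
python3 steer.py '[{}, {}, {}, {}, {}, {}]' 1.0 30; python3 steer.py '[{"trans":[0, 0, 0.01]}, {"trans":[0, 0, 0.01]}, {"trans":[0, 0, 0.004]}, {}, {}]'; python3 steer.py '[{"trans":[0, 0, 0.004]}, {}, {}]'
```

```text
clock: 40.52
tcp_pos: [0.6213, -0.1353, 0.0141]
tcp_rot: [3.141, 0.0, 0.605]
contact_force: [0.8, -0.5, -0.1]
grip_width: 0.997
grasp_force: 0.0
clock: 41.15
tcp_pos: [0.6215, -0.1354, -0.0097]
tcp_rot: [3.141, -0.0, 0.605]
contact_force: [0.5, 0.6, 0.3]
grip_width: 1.0
grasp_force: 0.0
clock: 41.52
tcp_pos: [0.6212, -0.1354, -0.0139]
tcp_rot: [3.141, -0.0, 0.605]
contact_force: [0.5, -0.5, 0.5]
grip_width: 1.002
grasp_force: 0.0
```

```bash
python3 steer.py '[{}, {}, {}, {}, {}, {}, {}]' 0 30;  python3 steer.py '[{"trans":[0, 0, -0.003]}, {"trans":[0, 0, -0.005]}, {"trans":[0, 0, -0.005]}, {}]'
```

```text
clock: 42.4
tcp_pos: [0.6214, -0.1354, -0.0137]
tcp_rot: [3.141, -0.0, 0.605]
contact_force: [-1.2, 0.1, 2.5]
grip_width: 0.362
grasp_force: 30.8
clock: 42.9
tcp_pos: [0.6216, -0.1354, -0.0003]
tcp_rot: [3.141, -0.001, 0.605]
contact_force: [-0.3, 0.5, -0.6]
grip_width: 0.366
grasp_force: 30.5
```

```bash
python3 steer.py '[{"trans":[0, 0, -0.015]}, {"trans":[0, 0, -0.03]}, {"trans":[0, 0, -0.03]}, {"trans":[0, 0, -0.015]}, {"twist":0.09}, {"twist":0.09}, {"twist":0.09}, {"twist":0.085}, {}]'; python3 g.py .502 -.340 .09 .25
```

```text
clock: 44.02
tcp_pos: [0.621, -0.1352, 0.089]
tcp_rot: [-3.141, 0.001, 0.251]
contact_force: [-0.6, 0.6, -1.0]
grip_width: 0.365
grasp_force: 30.5
turn 0.001 shift [-0.1659  0.169  -0.001 ] rot [-3.141e+00  1.000e-03  2.510e-01]
```

```bash
python3 steer.py '[{"trans":[-0.012, 0.012, 0]}, {"trans":[-0.027, 0.028, 0]}, {"trans":[-0.03, 0.03, 0]}, {"trans":[-0.03, 0.03, 0]}, {"trans":[-0.03, 0.03, 0]}, {"trans":[-0.025, 0.027, 0]}, {"trans":[-0.0119, 0.012, 0]}, {}, {}]'; python3 g.py .502 -.340 -.0105 .25; python3 - <<'E'
from h import *; from rig import arm, camrig, workorder, status
C={}
for n in("top","scene","wrist"): c=camrig.get_image(n);cv2.imwrite(f"pics/m_{n}.png",c["pixels"])
c=camrig.get_image("wrist")
# expected pixels of tray2 rim corners (shared check of the pose)
a=.25;ux=np.array([np.cos(a),np.sin(a),0]);uy=np.array([-np.sin(a),np.cos(a),0])
X=np.array([np.array([.533,-.332,.015])+sx*.092*ux+sy*.034*uy for sx,sy in((1,1),(1,-1),(-1,-1),(-1,1))])
for dz in(0,.024): print(dz,cv2.projectPoints(X-[0,0,dz],c["rvec"],c["tvec"],c["mtx"],c["distortion"])[0].reshape(-1,2).round(0).tolist())
g=cv2.cvtColor(c["pixels"],6); print([(r,*map(int,g[r,215:345:5])) for r in range(90,170,8)])
E
```

```text
clock: 45.15
tcp_pos: [0.5027, -0.3392, 0.0891]
tcp_rot: [-3.141, -0.0, 0.251]
contact_force: [0.8, 0.5, -1.2]
grip_width: 0.367
grasp_force: 30.5
turn 0.001 shift [-0.0008  0.0006  0.0996] rot [-3.141 -0.     0.251]
0 [[230.0, 36.0], [330.0, 36.0], [321.0, 282.0], [238.0, 282.0]]
0.024 [[235.0, 44.0], [326.0, 44.0], [318.0, 269.0], [242.0, 269.0]]
[(90, 97, 96, 97, 97, 255, 146, 200, 198, 197, 196, 196, 194, 194, 193, 193, 190, 188, 186, 185, 184, 183, 182, 254, 135, 98, 99), (98, 98, 98, 97, 98, 255, 149, 188, 200, 199, 198, 197, 196, 194, 194, 192, 191, 190, 188, 187, 186, 184, 181, 255, 124, 97, 97), (106, 98, 98, 98, 98, 255, 149, 204, 201, 200, 200, 199, 197, 196, 195, 194, 192, 190, 188, 186, 186, 183, 182, 255, 95, 99, 99), (114, 97, 99, 97, 97, 255, 156, 202, 201, 200, 199, 198, 196, 195, 194, 193, 191, 190, 188, 187, 185, 184, 179, 255, 88, 98, 98), (122, 98, 97, 98, 99, 255, 166, 197, 201, 201, 199, 198, 197, 195, 194, 193, 191, 189, 187, 186, 184, 183, 177, 255, 87, 98, 97), (130, 98, 98, 98, 98, 253, 235, 231, 228, 225, 226, 223, 221, 221, 205, 201, 199, 194, 199, 185, 189, 166, 168, 255, 95, 84, 73), (138, 98, 97, 98, 98, 245, 183, 202, 200, 199, 198, 197, 196, 195, 193, 192, 189, 188, 185, 184, 181, 179, 166, 244, 70, 73, 72), (146, 98, 97, 99, 98, 249, 189, 190, 199, 198, 197, 197, 196, 193, 192, 191, 175, 126, 122, 128, 129, 127, 143, 210, 72, 73, 72), (154, 98, 98, 98, 98, 243, 189, 190, 199, 198, 198, 197, 196, 193, 193, 185, 124, 124, 123, 123, 123, 123, 140, 208, 71, 72, 72), (162, 99, 98, 98, 98, 217, 205, 203, 199, 198, 197, 195, 195, 193, 192, 187, 122, 124, 123, 123, 123, 124, 143, 204, 72, 75, 73)]
```

```bash
python3 steer.py '[{"trans":[-0.0008, 0.0006, 0.025]}, {"trans":[0, 0, 0.035]}, {"trans":[0, 0, 0.02]}, {"trans":[0, 0, 0.01]}, {}]'; python3 steer.py '[{"trans":[0, 0, 0.003]}, {"trans":[0, 0, 0.002]}, {}]'; python3 steer.py '[{"trans":[0, 0, 0.001]}, {"trans":[0, 0, 0.001]}, {}]'|sed -n 2,4p; python3 g.py .502 -.340 -.0107 .25
```

```text
clock: 45.98
tcp_pos: [0.5017, -0.3405, -0.0012]
tcp_rot: [-3.141, 0.0, 0.25]
contact_force: [-0.3, -1.0, -0.1]
grip_width: 0.368
grasp_force: 30.5
clock: 46.35
tcp_pos: [0.5018, -0.341, -0.0056]
tcp_rot: [3.141, -0.0, 0.25]
contact_force: [0.3, -0.0, -0.1]
grip_width: 0.369
grasp_force: 30.5
tcp_pos: [0.5016, -0.3409, -0.008]
tcp_rot: [-3.142, 0.0, 0.25]
contact_force: [-0.1, -0.8, -1.0]
turn -0.0 shift [ 0.0006 -0.0007  0.0027] rot [-3.142  0.     0.25 ]
```

```bash
python3 steer.py '[{"trans":[0, 0, 0.001]}, {"trans":[0, 0, 0.001]}, {}]'|sed -n 2,4p; python3 steer.py '[{"trans":[0, 0, 0.001]}, {}]'|sed -n 2,4p; python3 steer.py '[{"trans":[0, 0, 0.0007]}, {}]'|sed -n 2,4p
```

```text
tcp_pos: [0.5015, -0.3408, -0.01]
tcp_rot: [-3.141, 0.0, 0.25]
contact_force: [0.4, 0.5, -0.6]
tcp_pos: [0.5017, -0.3409, -0.0107]
tcp_rot: [3.141, -0.0, 0.25]
contact_force: [0.3, -0.1, 1.8]
tcp_pos: [0.5018, -0.3409, -0.0107]
tcp_rot: [3.141, -0.0, 0.25]
contact_force: [-0.7, 1.4, 5.3]
```

```bash
python3 steer.py '[{}, {}, {}]' .45; python3 steer.py '[{"trans":[0, 0, -0.01]}, {"trans":[0, 0, -0.03]}, {"trans":[0, 0, -0.05]}, {"trans":[0, 0, -0.06]}, {"trans":[0, 0, -0.04]}, {}]' - 30; python3 - <<'E'
from h import *; from rig import arm, camrig, workorder, status
from scipy import ndimage as nd
c=camrig.get_image("top");g=cv2.cvtColor(c["pixels"],6)
print([(r,*map(int,g[r,216:246:1])) for r in range(254,278,2)])
c=camrig.get_image("wrist");M=P(c);print("cam",-M[:,:3].T@M[:,3])
E
python3 g.py .470 .125 .17 -.17
```

```text
clock: 47.98
tcp_pos: [0.5016, -0.3408, -0.0118]
tcp_rot: [-3.141, 0.0, 0.25]
contact_force: [-0.3, -0.5, 0.5]
grip_width: 0.449
grasp_force: 0.0
clock: 48.72
tcp_pos: [0.5035, -0.3422, 0.1833]
tcp_rot: [3.134, -0.006, 0.25]
contact_force: [-0.6, 0.0, -0.6]
grip_width: 0.449
grasp_force: 0.0
[(254, 84, 86, 85, 84, 81, 88, 87, 84, 87, 85, 80, 85, 86, 85, 86, 84, 84, 82, 87, 84, 86, 81, 81, 83, 85, 84, 86, 83, 86, 84), (256, 85, 84, 84, 87, 85, 86, 84, 83, 88, 87, 88, 98, 112, 116, 124, 125, 123, 118, 109, 99, 85, 76, 67, 71, 73, 81, 84, 84, 85, 87), (258, 86, 85, 87, 87, 85, 90, 85, 90, 101, 127, 158, 180, 195, 200, 198, 199, 193, 182, 164, 151, 137, 119, 95, 72, 63, 67, 77, 82, 84, 87), (260, 84, 84, 85, 84, 84, 86, 93, 124, 168, 202, 216, 222, 220, 218, 216, 217, 217, 214, 208, 198, 180, 162, 140, 114, 79, 64, 71, 80, 86, 83), (262, 86, 89, 86, 85, 83, 91, 121, 175, 212, 222, 220, 209, 197, 188, 188, 194, 203, 211, 216, 213, 205, 186, 160, 133, 98, 72, 68, 72, 80, 84), (264, 82, 85, 86, 84, 87, 102, 146, 196, 219, 219, 210, 204, 202, 192, 172, 161, 171, 193, 211, 216, 214, 197, 169,
[... 275 characters left out ...]
0, 212, 191, 154, 112, 83, 80, 85, 87, 83, 84), (270, 84, 84, 85, 87, 86, 86, 92, 128, 174, 206, 222, 226, 226, 220, 216, 216, 221, 221, 217, 205, 179, 141, 109, 91, 82, 86, 87, 83, 87, 87), (272, 83, 87, 85, 84, 87, 86, 85, 86, 100, 132, 160, 183, 196, 203, 206, 201, 194, 183, 166, 147, 114, 90, 84, 86, 82, 84, 84, 87, 85, 85), (274, 84, 86, 86, 87, 85, 87, 85, 84, 85, 87, 86, 95, 102, 108, 112, 109, 105, 97, 89, 89, 86, 83, 88, 87, 84, 87, 88, 84, 84, 86), (276, 83, 87, 82, 83, 82, 86, 86, 84, 86, 82, 86, 84, 85, 85, 83, 87, 85, 84, 83, 83, 86, 86, 85, 87, 84, 84, 84, 85, 87, 85)]
cam [ 0.56719303 -0.32364355  0.34856918]
turn 0.42 shift [-0.1097 -0.4536  0.0087] rot [ 3.141 -0.     0.25 ]
```

```bash
python3 - <<'E'
from h import *; from rig import arm, camrig, workorder, status
c=camrig.get_image("top")
print(plane(c,[[230.2,265]],.042),plane(c,[[227.7,266.6]],.073))
E
python3 g.py .469 .125 .17 .25
```

```text
[[0.47060032 0.12664133 0.042     ]] [[0.47024325 0.12772226 0.073     ]]
turn -0.0 shift [ 0.0842 -0.4588  0.0075] rot [-3.14e+00  1.00e-03  2.50e-01]
```

```bash
python3 steer.py '[{"trans":[0.0095, -0.051, 0]}, {"trans":[0.0095, -0.051, 0]}, {"trans":[0.0095, -0.051, 0]}, {"trans":[0.0095, -0.051, 0]}, {"trans":[0.0095, -0.051, 0]}, {"trans":[0.0095, -0.051, 0]}, {"trans":[0.0095, -0.051, 0]}, {"trans":[0.0095, -0.051, 0]}, {"trans":[0.0095, -0.051, 0]}, {}, {}, {}]' 1.0; python3 g.py .4703 .126 -.012 .25
```

```text
clock: 50.38
tcp_pos: [0.4708, 0.1238, 0.1778]
tcp_rot: [3.141, 0.001, 0.248]
contact_force: [0.3, -0.4, 0.2]
grip_width: 1.001
grasp_force: 0.0
turn -0.002 shift [ 0.     -0.0023  0.1898] rot [3.141e+00 1.000e-03 2.480e-01]
```

```bash
python3 steer.py '[{"trans":[0, -0.002, 0.03]}, {"trans":[0, 0, 0.045]}, {"trans":[0, 0, 0.045]}, {"trans":[0, 0, 0.035]}, {"trans":[0, 0, 0.02]}, {"trans":[0, 0, 0.01]}, {}, {}]'; python3 g.py .4703 .126 -.012 .25
```

```text
clock: 51.38
tcp_pos: [0.4713, 0.1268, -0.0058]
tcp_rot: [3.141, -0.002, 0.249]
contact_force: [-0.1, -0.1, 0.6]
grip_width: 1.003
grasp_force: 0.0
turn -0.001 shift [-0.0012  0.0006  0.0062] rot [ 3.141e+00 -2.000e-03  2.490e-01]
```

```bash
python3 steer.py '[{"trans":[0, 0, 0.004]}, {"trans":[0, 0, 0.001]}, {}, {}]'|sed -n 2,4p; python3 steer.py '[{}, {}, {}, {}, {}, {}, {}]' 0 30;  python3 steer.py '[{"trans":[0, 0, -0.003]}, {"trans":[0, 0, -0.005]}, {"trans":[0, 0, -0.005]}, {}]'
```

```text
tcp_pos: [0.4706, 0.127, -0.0115]
tcp_rot: [3.141, -0.0, 0.25]
contact_force: [0.1, -0.3, 0.5]
clock: 52.75
tcp_pos: [0.4706, 0.127, -0.0115]
tcp_rot: [3.142, -0.0, 0.25]
contact_force: [-0.2, 0.2, 4.6]
grip_width: 0.412
grasp_force: 30.0
clock: 53.25
tcp_pos: [0.4709, 0.1271, 0.0019]
tcp_rot: [3.141, -0.001, 0.25]
contact_force: [0.5, -0.3, -0.5]
grip_width: 0.41
grasp_force: 30.0
```

```bash
python3 steer.py '[{"trans":[0, 0, -0.015]}, {"trans":[0, 0, -0.03]}, {"trans":[0, 0, -0.035]}, {"trans":[0, 0, -0.015]}, {}]'|sed -n 2,4p; python3 g.py .5892 -.3177 .097 .25
```

```text
tcp_pos: [0.4712, 0.1271, 0.0973]
tcp_rot: [3.141, -0.003, 0.25]
contact_force: [-0.1, -0.6, -0.6]
turn -0.0 shift [4.200e-03 4.602e-01 3.000e-04] rot [ 3.141e+00 -3.000e-03  2.500e-01]
```

```bash
python3 steer.py '[{"trans":[0.0004, 0.02, 0]}, {"trans":[0.0004, 0.042, 0]}, {"trans":[0.0004, 0.045, 0]}, {"trans":[0.0004, 0.045, 0]}, {"trans":[0.0004, 0.045, 0]}, {"trans":[0.0004, 0.045, 0]}, {"trans":[0.0004, 0.045, 0]}, {"trans":[0.0004, 0.045, 0]}, {"trans":[0.0004, 0.045, 0]}, {"trans":[0.0004, 0.042, 0]}, {"trans":[0.0002, 0.0262, 0]}, {"trans":[0, 0.015, 0]}]'|sed -n 2,4p;python3 steer.py '[{}, {}]'; python3 g.py .5892 -.3177 -.0085 .25
```

```text
tcp_pos: [0.5878, -0.3189, 0.0946]
tcp_rot: [-3.14, 0.002, 0.249]
contact_force: [0.6, 0.1, -0.2]
clock: 55.62
tcp_pos: [0.5879, -0.3167, 0.096]
tcp_rot: [-3.14, 0.001, 0.251]
contact_force: [-0.2, 0.6, -0.3]
grip_width: 0.406
grasp_force: 30.1
turn 0.001 shift [0.001  0.0013 0.1045] rot [-3.14e+00  1.00e-03  2.51e-01]
```

```bash
python3 steer.py '[{"trans":[0.001, 0.001, 0.025]}, {"trans":[0, 0, 0.035]}, {"trans":[0, 0, 0.025]}, {"trans":[0, 0, 0.008]}, {}]'|sed -n 2,4p; python3 steer.py '[{"trans":[0, 0, 0.003]}, {"trans":[0, 0, 0.002]}, {}]'|sed -n 2,4p; python3 steer.py '[{"trans":[0, 0, 0.001]}, {"trans":[0, 0, 0.001]}, {}]'|sed -n 2,4p; python3 g.py .5892 -.3177 -.0085 .25
```

```text
tcp_pos: [0.5897, -0.318, 0.0036]
tcp_rot: [-3.141, 0.0, 0.251]
contact_force: [-0.1, -0.3, -0.3]
tcp_pos: [0.5897, -0.3187, -0.0012]
tcp_rot: [3.141, -0.0, 0.25]
contact_force: [0.1, -0.5, 0.5]
tcp_pos: [0.5895, -0.3186, -0.0037]
tcp_rot: [-3.142, 0.0, 0.25]
contact_force: [-0.0, 0.4, -0.7]
turn -0.0 shift [-0.0001 -0.001   0.0048] rot [-3.142  0.     0.25 ]
```

```bash
python3 steer.py '[{"trans":[0, 0, 0.001]}, {"trans":[0, 0, 0.001]}, {"trans":[0, 0, 0.001]}, {}]'|sed -n 2,4p; python3 steer.py '[{"trans":[0, 0, 0.001]}, {}]'|sed -n 2,4p; python3 steer.py '[{"trans":[0, 0, 0.001]}, {}]'|sed -n 2,4p
```

```text
tcp_pos: [0.5895, -0.3186, -0.0067]
tcp_rot: [-3.141, 0.0, 0.25]
contact_force: [-0.4, 0.9, -0.4]
tcp_pos: [0.5895, -0.3186, -0.0077]
tcp_rot: [-3.142, 0.0, 0.25]
contact_force: [-0.4, -0.2, -0.3]
tcp_pos: [0.5897, -0.3187, -0.0084]
tcp_rot: [3.141, -0.0, 0.25]
contact_force: [-0.9, -0.3, 1.2]
```

```bash
python3 steer.py '[{"trans":[0, 0, 0.0006]}, {}]'|sed -n 2,4p; python3 steer.py '[{}, {}, {}]' .5; python3 steer.py '[{"trans":[0, 0, -0.01]}, {"trans":[0, 0, -0.03]}, {"trans":[0, 0, -0.05]}, {"trans":[0, 0, -0.06]}, {"trans":[0, 0, -0.05]}, {"trans":[-0.04, 0.04, 0]}, {"trans":[-0.04, 0.04, 0]}, {"trans":[-0.04, 0.04, 0]}, {"trans":[-0.03, 0.03, 0]}, {}]'; python3 - <<'E'
from rig import arm, camrig, workorder, status;import cv2,numpy as np
t=camrig.get_image("top")["pixels"];s=camrig.get_image("scene")["pixels"]
r=lambda im,x,y,w,h:cv2.resize(im[y:y+h,x:x+w],(400,300),interpolation=2)
cv2.imwrite("pics/end.png",np.vstack([np.hstack([r(t,100,200,120,100),r(t,370,195,120,100)]),np.hstack([r(s,385,190,140,130),r(s,150,70,120,100)])]))
E
```

```text
tcp_pos: [0.5897, -0.3187, -0.0085]
tcp_rot: [3.141, -0.0, 0.25]
contact_force: [-0.6, 0.4, 5.5]
clock: 58.62
tcp_pos: [0.5895, -0.3186, -0.0095]
tcp_rot: [-3.141, 0.0, 0.25]
contact_force: [0.1, 0.2, -0.0]
grip_width: 0.504
grasp_force: 0.0
clock: 59.88
tcp_pos: [0.4793, -0.5038, 0.1912]
tcp_rot: [3.14, 0.0, 0.245]
contact_force: [0.7, 1.0, -0.5]
grip_width: 0.502
grasp_force: 0.0
```

View pics/end.png

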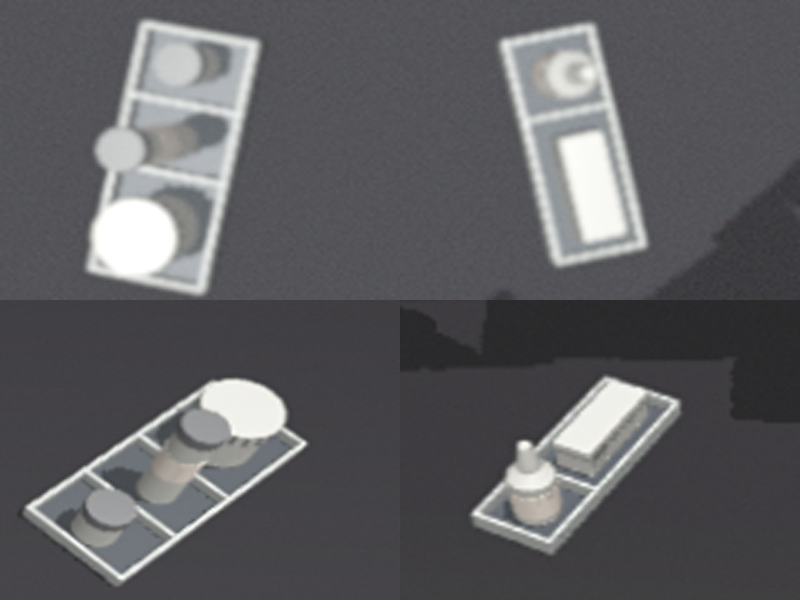

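All five items stand in their own pockets: pot, tube and jar at upper left, and dropper and mailer at upper right. The scene view shows them upright and the mailer flat.

```bash
python3 -c "
from rig import arm, camrig, workorder, status
print(workorder.finish_job())"
```

```text
the job is handed in; nothing more can be done
None
```

Both kits are made up and the job is handed in at about 60 s: all five items went down in the order asked and look upright in their pockets; the jar, pot and slide box each took a second grasp, and I did not re-check the petri dishes, beaker or wash bottle at the end.

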